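# Clear the repair mat: drivers to the cup, flask to the tray

## Robot

A 6-joint arm with a two-finger parallel gripper is mounted at the origin on the work surface. World frame = base frame: x ahead of the robot, y to its left, z up, the work surface at z = 0. Lengths are in m, angles in rad, forces in N, time in s.
With the tool pointing down it reaches from about 0.25 to 0.725 m from the base axis. Payload 4 kg.
Tool frame: the origin (TCP) lies at the very end of the fingers, on their centre line; the grasp point (between the pads) lies 19 mm behind it; z points along the fingers, y is the line along which they close (so a half turn about z gives the same grasp; the last joint's range is limited). The gripper opens to 85 mm and grips with 20 to 120 N. Pads are 22 mm wide; open, the fingers measure 114 mm over their backs; the gripper's body (76 mm by 85 mm) begins 54 mm behind the grasp point. The pads swing forward as they close: fully open they stand 13 mm farther back than shut.
Start: joints at [-1.162, 0.241, 0.005, 1.335, 0, 1.571], TCP at [0.199, -0.459, 0.231] pointing down, gripper open.
Joint ranges: [-2.72, 2.72], [-1.05, 1.87], [-1.09, 1.28], [-1.99, 2.15], [-1.42, 1.44], [-3.14, 3.14]. Speed limits (rad/s): [2.79, 2.79, 3.14, 3.14, 3.14, 3.14].

## Interface

Orientations are given as a unit quaternion [x, y, z, w].
In Python, from workcell import * gives the robot as it stands. The module is installed in compiled form; this text tells all that it offers.
- The arm moves only by the tool send_rows, never from a script. Its argument "steps" is text: rows parted by semicolons, each of 7 numbers parted by spaces: the opening, from -1 (shut) to 1 (fully open), then the shift along the world's x, y, z in m, then the turn, a rotation vector about the world's x, y, z in rad. A call has exactly 5 rows; each row shifts and turns the commanded pose from where the row before left it; what a row does not reach is not made up. A row lasts 1/12 s, in which the tool goes at most 41.7 mm and 7.16 degrees, less where a joint would pass 70% of its speed; a pose out of reach is approached as far as the arm can. A call is refused whole if a number of a shift passes 0.0417 or a number of a turn 0.125, either way. A call with a gripper value outside its range is refused whole. The fingers move at their own pace and stop on an object; the grip force is fixed at half the most. Time passes only in rows, so rows that do not move let the fingers close, or fill a call up. It gives the time, the measured TCP pose, the force, the opening and the grip force at its end, in the units of the state.
- get_obs(): the state, without advancing time (a new reading comes with each control period).
- camera(name): name is "scene" or "side" or "wrist"; returns a dict with "frame" (400x640x3 uint8, red, green, blue), "range_z" (400x640 float32, m along the optical axis (not along the pixel's ray), 0 where there is no reading), "camera_matrix" (3x3 intrinsics, pixels), "extrinsics" (4x4, takes a point from world to camera coordinates); the wrist camera has in their place "T_tool_cam" (4x4, takes a point from camera to tool coordinates, whose origin is the TCP and whose axes are the flange's). Camera axes: x right, y down, z forward; pixel columns grow to the right and rows downward; lengths in m; the calibration is good to about 2 mm. The wrist camera is an equidistant fisheye: a pixel r from the principal point sees the ray r / f radians off the axis. A picture is of the moment at which its call begins: read the wrist's pose just before it.
- job_done(): hands the job in; it is judged then, once.
The state is a dict: "clock": time; "joint_pos": joint angles; "joint_vel": joint speeds; "tau": joint torques, N m; "eef_pos": TCP position; "tool_rot": TCP orientation; "ft_force": force on the tool from outside, world axes, zero at the start; "ft_torque": the same for the moment, N m; "grip_width": finger opening in m; "grasp_force": force on a finger pad.
Only numpy, scipy, OpenCV 4.12 (cv2) and the standard library are available. Lean on these libraries where they do the work, as an engineer would, in place of code of your own. Each camera call takes 0.05 s, during which the arm holds its last target. There are 200 camera calls.

## Task

Tidy the phone-repair mat by sorting what lies loose in its middle: put both screwdrivers into the steel cup, blade down, and stand the fallen flask upright on its base on the floor of the grey tray. Set the flask down gently rather than dropping it, and leave the phone, the pump dispenser and the tin where they are.

Things in the scene. Friction and masses are not known exactly. Their poses are not given: they have to be found in the camera images.
- driver_a: Precision screwdriver lying on the 4 mm thick blue mat, 150 mm long, 45 g: metal handle 14 x 14 mm (rounded square), 90 mm long, then a round blade 6 mm across, 60 mm long. Origin on its axis at the balance point, 100 mm from the blade tip (7 mm above the mat while lying). Own +x runs towards the handle's end. 
- driver_b: Precision screwdriver lying on the 4 mm thick blue mat, 150 mm long, 45 g: metal handle 14 x 14 mm (rounded square), 90 mm long, then a round blade 6 mm across, 60 mm long. Origin on its axis at the balance point, 100 mm from the blade tip (7 mm above the mat while lying). Own +x runs towards the handle's end. Same make as driver_a; it may point the other way.
- driver_a_tip (a point): Tip of driver_a's blade, on its axis.
- driver_b_tip (a point): Tip of driver_b's blade, on its axis.
- flask: A flask: square plastic bottle, body 34 x 34 mm and 62 mm long, with a narrower round grey screw cap 22 mm across; 85 mm from base to top of cap, about 70 g. It starts lying on one flat side. Origin at the middle of the base (17 mm above the mat while lying); own +x runs from base to cap.
- cup: Round steel cup, open at the top, fixed to the bench on one side of the mat: 90 mm high, outer radius 45 mm at the rim and slightly narrower below, wall 3 mm, inner floor about 5 mm up. Origin at the centre of its underside, z up.
- tray: Shallow open grey tray, fixed to the bench on the other side of the mat: 130 mm (x) by 150 mm (y), walls 28 mm high and 4 mm thick, inner floor about 4 mm up, no dividers. Origin at the centre of its underside, z up.
- phone: Bystander: dark phone, 148 x 72 x 8 mm, flat at the far edge of the mat. Origin at the centre of its underside, x along its length.
- pump: Bystander: blue square dispenser with steel pump top, 55 x 55 mm, 88 mm high. Origin at the centre of its underside.
- tin: Bystander: brass-coloured tin, 52 mm across and 30 mm high. Origin at the centre of its underside.
Mind the look-alikes: they are no part of the job. Leave any brown or yellow look-alike of the cup alone.

How it is judged:
By the outcome, as a careful person would: the job done as asked, in the order asked, and still so for the second after the job is handed in, with the robot touching nothing.
It also fails if it takes over 67 s, if anything falls off the work surface, if the arm or the gripper's body presses on something with over 40 N, if the wrist force passes 120 N, or if a joint passes its speed limit or range.

## Working session

There is one attempt and no reset: what is moved stays moved. The work goes in short steps, Python scripts to look and compute and a tool call to move; the robot and the scene stay as the last step left them, time stands still between calls to the robot, and variables do not carry over. Pictures are saved under pics/ and viewed, at most 10 in all, crops included, and the job is handed in when it is done.

Besides the shell and the picture viewer there is one more tool, called as name(argument=value, ...) on one line, values as JSON. send_rows: Moves the arm, as the interface text tells. Its arguments: {"type":"object","properties":{"steps":{"type":"string"}},"required":["steps"]}

```bash
mkdir -p pics; python3 - <<'E'
from workcell import *
import cv2,numpy as np,pickle
o=get_obs();print(o)
d={n:camera(n) for n in("scene","side")}
pickle.dump(d,open("c.pkl","wb"))
for n in d:
    cv2.imwrite(f"pics/{n}0.png",d[n]["frame"][...,::-1]);print(n,d[n]["camera_matrix"],np.linalg.inv(d[n]["extrinsics"]).round(3))
E
```

```text
{'clock': 0.0, 'joint_pos': array([-1.16200414e+00,  2.41430645e-01,  3.70024262e-03,  1.33519083e+00,
        2.71010537e-05,  1.57080980e+00]), 'joint_vel': array([-1.00682609e-03,  1.11617750e-03,  7.32159980e-05,  2.53484820e-04,
       -2.30562844e-04,  3.38502261e-04]), 'tau': array([ 8.00171565e-04, -3.72319829e+01,  2.52406150e+01,  1.70498178e-02,
        7.16366230e-05,  1.03191644e-05]), 'eef_pos': array([ 0.19850355, -0.45820967,  0.23039498]), 'tool_rot': array([ 9.79184559e-01,  2.02969136e-01, -2.02390641e-04, -1.04308455e-03]), 'ft_force': array([1.15197063, 0.5032405 , 0.03398172]), 'ft_torque': array([ 0.00393829, -0.00522465,  0.05821282]), 'grasp_force': 0.0, 'grip_width': 0.0853604586710665}
scene [[387.73996171   0.         313.35965135]
 [  0.         387.73996171 197.24337609]
 [  0.           0.           1.        ]] [[ 0.226  0.746 -0.626  1.183]
 [ 0.974 -0.172  0.147 -0.085]
 [ 0.002 -0.643 -0.766  0.795]
 [ 0.     0.     0.     1.   ]]
side [[376.67534085   0.         320.45148914]
 [  0.         376.67534085 194.59226634]
 [  0.           0.           1.        ]] [[-0.966 -0.163  0.202  0.369]
 [-0.259  0.564 -0.784  0.879]
 [ 0.014 -0.81  -0.587  0.677]
 [ 0.     0.     0.     1.   ]]
```

View pics/scene0.png

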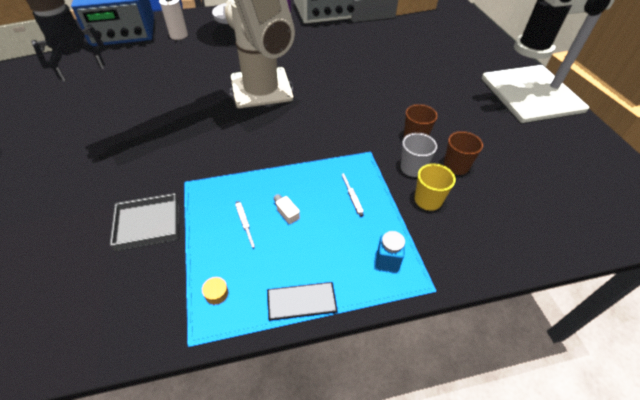

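View pics/side0.png

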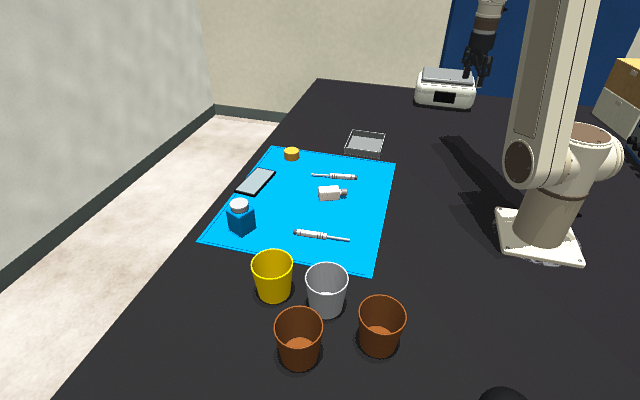

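The scene view shows driver 1 at about (245,225) with its blade away from the robot. Driver 2 is at (352,195) with its blade towards the robot. The flask is at (288,209) with its cap at (278,199), the steel cup at (418,155) and the tray at (145,222). The side view agrees: drivers at (335,176) and (322,236), flask at (332,193), steel cup at (327,290). Next I measure.

```bash
cat > h.py <<'E'
import numpy as np,cv2,pickle
def rays(c,uv,z):
    K=c["camera_matrix"];T=np.linalg.inv(c["extrinsics"])
    uv=np.atleast_2d(uv).astype(float)
    d=np.c_[(uv-K[:2,2])/K[0,0],np.ones(len(uv))]@T[:3,:3].T
    return T[:3,3]+d*((z-T[2,3])/d[:,2])[:,None]
def cloud(c):
    K=c["camera_matrix"];T=np.linalg.inv(c["extrinsics"]);v,u=np.mgrid[:400,:640]
    z=c["range_z"];p=np.stack([(u-K[0,2])/K[0,0]*z,(v-K[1,2])/K[1,1]*z,z],-1)
    return p@T[:3,:3].T+T[:3,3]
def axis(P):
    m=P.mean(0);w,V=np.linalg.eigh(np.cov((P-m).T));a=V[:,1];s=(P-m)@a
    return m,a,s,(P-m)@V[:,0]
E
python3 - <<'E'
from h import *
d=pickle.load(open("c.pkl","rb"))
rois={"scene":{"d1":(232,198,260,252),"d2":(338,170,368,218),"fl":(270,190,304,225),"cup":(395,130,440,180),"tray":(105,190,182,250),"tin":(198,275,232,305),"pump":(375,228,410,272)},
"side":{"d1":(306,168,364,184),"d2":(288,224,355,248),"fl":(312,180,352,206),"cup":(300,258,352,322),"tray":(338,125,390,162)}}
for n,c in d.items():
    hsv=cv2.cvtColor(c["frame"],cv2.COLOR_RGB2HSV);C=cloud(c)
    for k,(a,b,e,f) in rois[n].items():
        sub=hsv[b:f,a:e];P=C[b:f,a:e]
        ok=c["range_z"][b:f,a:e]>0
        if k in("d1","d2","fl"):
            m=(sub[...,1]<130).astype(np.uint8)
            nl,l,st,_=cv2.connectedComponentsWithStats(m);m=l==1+np.argmax(st[1:,4])
            v,u=np.nonzero(m);z=.011 if k!="fl" else .021
            Q=rays(c,np.c_[u+a,v+b],z)[:,:2];mm,ax,s,w=axis(Q)
            print(n,k,len(u),"ends",(mm+ax*s.min()).round(4),(mm+ax*s.max()).round(4),"ax",ax.round(3),"yaw",np.degrees(np.arctan2(ax[1],ax[0])).round(1),"wid",[ (np.ptp(w[(s>=q)&(s<q+.015)]).round(3) if ((s>=q)&(s<q+.015)).sum()>2 else 0) for q in np.arange(s.min(),s.max(),.015)],"depthz",np.percentile(P[m&ok][:,2],[5,50,95]).round(3))
            if k=="fl":
                t=m&ok&(P[...,2]>.032);print("  top pts",t.sum(),P[t].mean(0).round(4),cv2.minAreaRect((P[t][:,:2]*1000).astype(np.float32)))
        else:
            pp=P[ok];zz=pp[:,2]
            if k=="cup": t=ok&(P[...,2]>.082)&(P[...,2]<.1)&(sub[...,1]<90)
            elif k=="tray": t=ok&(P[...,2]>.018)&(P[...,2]<.04)
            elif k=="tin": t=ok&(P[...,2]>.026)
            else: t=ok&(P[...,2]>.03)
            q=P[t];print(n,k,t.sum(),"zmax",zz.max().round(3),"lo",q.min(0).round(3),"hi",q.max(0).round(3))
            if k=="cup":
                A=np.c_[2*q[:,:2],np.ones(len(q))];x=np.linalg.lstsq(A,(q[:,:2]**2).sum(1),rcond=None)[0];print("  circle",x[:2].round(4),np.sqrt(x[2]+x[0]**2+x[1]**2).round(4))
            if k=="tray":print("  rect",cv2.minAreaRect((q[:,:2]*1000).astype(np.float32)))
# neighbouring cups
C=cloud(d["scene"]);H=cv2.cvtColor(d["scene"]["frame"],cv2.COLOR_RGB2HSV)
for nm,(a,b,e,f) in {"br1":(402,100,440,135),"br2":(445,130,485,176),"yel":(413,165,456,212)}.items():
    P=C[b:f,a:e].reshape(-1,3);t=(P[:,2]>.08)&(P[:,2]<.12)&(H[b:f,a:e,1].ravel()>120);q=P[t];print(nm,q.min(0).round(3),q.max(0).round(3))
E
```

```text
scene d1 272 ends [ 0.6601 -0.1096] [ 0.5093 -0.1325] ax [-0.989 -0.15 ] yaw -171.4 wid [np.float64(0.008), np.float64(0.009), np.float64(0.008), np.float64(0.011), np.float64(0.017), np.float64(0.017), np.float64(0.017), np.float64(0.017), np.float64(0.017), np.float64(0.016), np.float64(0.006)] depthz [0.001 0.014 0.017]
scene d2 251 ends [0.6261 0.1723] [0.4735 0.1636] ax [-0.998 -0.057] yaw -176.7 wid [np.float64(0.017), np.float64(0.019), np.float64(0.019), np.float64(0.02), np.float64(0.019), np.float64(0.017), np.float64(0.013), np.float64(0.009), np.float64(0.009), np.float64(0.009), 0] depthz [0.002 0.014 0.018]
scene fl 483 ends [0.6149 0.0023] [ 0.5161 -0.0269] ax [-0.959 -0.283] yaw -163.5 wid [np.float64(0.038), np.float64(0.047), np.float64(0.048), np.float64(0.047), np.float64(0.042), np.float64(0.038), np.float64(0.02)] depthz [0.003 0.033 0.038]
  top pts 262 [ 0.5782 -0.0102  0.0359] ((577.0770874023438, -10.051525115966797), (62.244712829589844, 34.185123443603516), 21.919845581054688)
scene cup 183 zmax 0.092 lo [0.443 0.325 0.082] hi [0.533 0.415 0.092]
  circle 
[... 1074 characters left out ...]
float64(0.075), np.float64(0.081), np.float64(0.079), np.float64(0.063), np.float64(0.059), np.float64(0.019)] depthz [0.009 0.031 0.04 ]
  top pts 172 [ 0.572  -0.0083  0.038 ] ((564.5137939453125, -15.061981201171875), (81.56777954101562, 37.68644714355469), 24.216392517089844)
side cup 364 zmax 0.094 lo [0.441 0.324 0.082] hi [0.529 0.414 0.093]
  circle [0.4849 0.3695] 0.0429
side tray 283 zmax 0.033 lo [ 0.458 -0.442  0.018] hi [ 0.588 -0.285  0.033]
  rect ((523.3597412109375, -363.14532470703125), (156.86180114746094, 129.965576171875), 89.96218872070312)
br1 [0.322 0.383 0.08 ] [0.411 0.472 0.091]
br2 [0.464 0.398 0.08 ] [0.612 0.541 0.092]
yel [0.564 0.32  0.08 ] [0.654 0.407 0.091]
```

Cross-checks hold: the drivers measure about 150 mm, the flask body 62 x 34 mm and the cup radius about 44 mm, and the tray size fits. I start moving towards the driver on the cup side.

send_rows(steps="1 0.02 0.031 -0.004 0 0 -0.018;1 0.02 0.031 -0.004 0 0 -0.018;1 0.02 0.031 -0.004 0 0 -0.018;1 0.02 0.031 -0.004 0 0 -0.018;1 0.02 0.031 -0.004 0 0 -0.018")

```text
clock: 0.52
eef_pos: [0.299, -0.3021, 0.2107]
tool_rot: [0.987, 0.158, -0.0, -0.0]
ft_force: [1.0, -0.6, -0.5]
grip_width: 0.0854
grasp_force: 0.0
```

send_rows(steps="1 0.02 0.031 -0.004 0 0 -0.018;1 0.02 0.031 -0.004 0 0 -0.018;1 0.02 0.031 -0.004 0 0 -0.018;1 0.02 0.031 -0.004 0 0 -0.018;1 0.02 0.031 -0.004 0 0 -0.018")

```text
clock: 0.93
eef_pos: [0.3991, -0.147, 0.1909]
tool_rot: [0.994, 0.114, -0.0, -0.0]
ft_force: [0.4, -1.2, -0.3]
grip_width: 0.0853
grasp_force: 0.0
```

```bash
cat >> h.py <<'E'
def st():
    from workcell import get_obs
    from scipy.spatial.transform import Rotation as R
    o=get_obs();M=R.from_quat(o["tool_rot"]).as_matrix()
    print("t",round(o["clock"],2),"q",np.round(o["joint_pos"],3),"p",np.round(o["eef_pos"],4),"x",M[:,0].round(3),"z",M[:,2].round(3),"yawx",np.degrees(np.arctan2(M[1,0],M[0,0])).round(1),"F",np.round(o["ft_force"],1),"w",round(o["grip_width"],4),"gf",round(o["grasp_force"],1))
    return o,M
E
python3 -c "from h import *;st()"
```

```text
t 0.93 q [-0.353  0.118 -0.254  1.199 -0.     2.561] p [ 0.3991 -0.147   0.1909] x [ 0.974  0.226 -0.   ] z [-0.  0. -1.] yawx 13.1 F [ 0.4 -1.2 -0.3] w 0.0853 gf 0.0
```

send_rows(steps="1 0.029 0.0034 -0.02 0 0 -0.016;1 0.029 0.0034 -0.02 0 0 -0.016;1 0.029 0.0034 -0.02 0 0 -0.016;1 0.029 0.0034 -0.02 0 0 -0.016;1 0.029 0.0034 -0.02 0 0 -0.016")

```text
clock: 1.35
eef_pos: [0.5447, -0.1311, 0.0898]
tool_rot: [0.997, 0.074, -0.0, -0.0]
ft_force: [0.3, -0.4, 0.8]
grip_width: 0.0854
grasp_force: 0.0
```

send_rows(steps="1 0 0 -0.024 0 0 0;1 0 0 -0.024 0 0 0;1 0 0 -0.02 0 0 0;1 0 0 -0.01 0 0 0;1 0 0 -0.005 0 0 0")

```text
clock: 1.77
eef_pos: [0.5419, -0.1313, 0.006]
tool_rot: [0.997, 0.074, -0.002, -0.001]
ft_force: [-1.3, 0.6, -0.3]
grip_width: 0.0853
grasp_force: 0.0
```

send_rows(steps="-1 0 0 0 0 0 0;-1 0 0 0 0 0 0;-1 0 0 0 0 0 0;-1 0 0 0 0 0 0;-1 0 0 0 0 0 0")

```text
clock: 2.18
eef_pos: [0.5446, -0.1321, 0.0096]
tool_rot: [0.997, 0.074, 0.001, 0.0]
ft_force: [-0.0, -0.4, 0.4]
grip_width: 0.0257
grasp_force: 0.0
```

send_rows(steps="-1 0 0 0 0 0 0;-1 0 0 0 0 0 0;-1 0 0 0.01 0 0 0;-1 0 0 0.03 0 0 0;-1 0 0 0.04 0 0 0")

```text
clock: 2.6
eef_pos: [0.5405, -0.131, 0.0862]
tool_rot: [0.997, 0.074, -0.004, -0.001]
ft_force: [0.9, 0.4, -0.3]
grip_width: 0.0116
grasp_force: 59.6
```

```bash
python3 - <<'E'
from h import *
st()
from workcell import *
c=camera("side");pickle.dump(c,open("s1.pkl","wb"));cv2.imwrite("pics/s1.png",cv2.resize(c["frame"][60:310,200:520,::-1],(768,600)))
E
```

```text
t 2.6 q [-0.238  0.459 -0.074  1.046 -0.     2.755] p [ 0.5405 -0.131   0.0862] x [ 0.989  0.148 -0.008] z [-0.008  0.002 -1.   ] yawx 8.5 F [ 0.9  0.4 -0.3] w 0.0116 gf 59.6
```

View pics/s1.png

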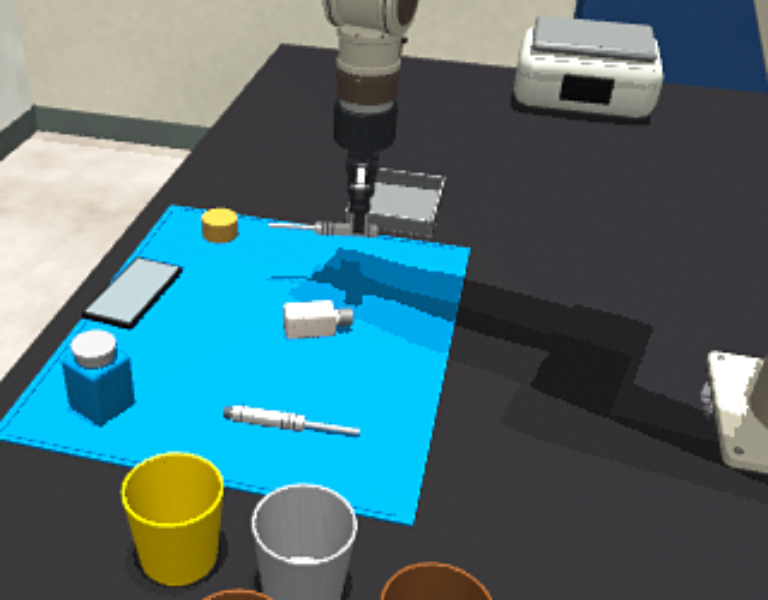

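Driver 1 is held level in the fingers, at crop (330,230), with its blade tip at (270,225). I carry it to the cup while yawing the handle outward.

send_rows(steps="-1 -0.001 0.0173 0.0055 0 0 0.1213;-1 -0.001 0.0173 0.0055 0 0 0.1213;-1 -0.001 0.0173 0.0055 0 0 0.1213;-1 -0.001 0.0173 0.0055 0 0 0.1213;-1 -0.001 0.0173 0.0055 0 0 0.1213")

```text
clock: 3.07
eef_pos: [0.5387, -0.0446, 0.1167]
tool_rot: [0.928, 0.371, 0.0, 0.0]
ft_force: [0.1, 0.5, -0.4]
grip_width: 0.0119
grasp_force: 59.7
```

send_rows(steps="-1 -0.001 0.0173 0.0055 0 0 0.1213;-1 -0.001 0.0173 0.0055 0 0 0.1213;-1 -0.001 0.0173 0.0055 0 0 0.1213;-1 -0.001 0.0173 0.0055 0 0 0.1213;-1 -0.001 0.0173 0.0055 0 0 0.1213")

```text
clock: 3.48
eef_pos: [0.5336, 0.042, 0.1441]
tool_rot: [0.775, 0.632, 0.0, 0.0]
ft_force: [0.7, -1.1, -0.6]
grip_width: 0.0121
grasp_force: 59.7
```

send_rows(steps="-1 -0.001 0.0173 0.0055 0 0 0.1213;-1 -0.001 0.0173 0.0055 0 0 0.1213;-1 -0.001 0.0173 0.0055 0 0 0.1213;-1 -0.001 0.0173 0.0055 0 0 0.1213;-1 -0.001 0.0173 0.0055 0 0 0.1213")

```text
clock: 3.9
eef_pos: [0.5286, 0.1285, 0.1716]
tool_rot: [0.551, 0.834, 0.0, 0.0]
ft_force: [1.2, 0.1, -0.4]
grip_width: 0.0118
grasp_force: 59.7
```

send_rows(steps="-1 -0.001 0.0173 0.0055 0 0 0.1213;-1 -0.001 0.0173 0.0055 0 0 0.1213;-1 -0.001 0.0173 0.0055 0 0 0.1213;-1 -0.001 0.0173 0.0055 0 0 0.1213;-1 -0.001 0.0173 0.0055 0 0 0.1213")

```text
clock: 4.32
eef_pos: [0.5235, 0.215, 0.1991]
tool_rot: [0.277, 0.961, 0.0, 0.0]
ft_force: [0.5, 0.7, -0.9]
grip_width: 0.0118
grasp_force: 59.7
```

send_rows(steps="-1 -0.001 0.0173 0.0055 0 0 0.1213;-1 -0.001 0.0173 0.0055 0 0 0.1213;-1 -0.001 0.0173 0.0055 0 0 0.1213;-1 -0.001 0.0173 0.0055 0 0 0.1213;-1 -0.001 0.0173 0.0055 0 0 0.1213")

```text
clock: 4.73
eef_pos: [0.5185, 0.3015, 0.2266]
tool_rot: [-0.023, 1.0, 0.0, 0.0]
ft_force: [-0.5, -0.3, 0.0]
grip_width: 0.012
grasp_force: 59.7
```

send_rows(steps="-1 -0.001 0.0173 0.0055 0 0 0.1213;-1 -0.001 0.0173 0.0055 0 0 0.1213;-1 -0.001 0.0173 0.0055 0 0 0.1213;-1 -0.001 0.0173 0.0055 0 0 0.1213;-1 -0.001 0.0173 0.0055 0 0 0.1213")

```text
clock: 5.15
eef_pos: [0.5135, 0.3879, 0.254]
tool_rot: [-0.32, 0.947, 0.0, 0.0]
ft_force: [0.7, -0.1, -0.3]
grip_width: 0.0118
grasp_force: 59.7
```

send_rows(steps="-1 0 0 0 0.073 -0.097 0;-1 0 0 0 0.073 -0.097 0;-1 0 0 0 0.073 -0.097 0;-1 0 0 0 0.073 -0.097 0;-1 0 0 0 0.073 -0.097 0")

```text
clock: 5.57
eef_pos: [0.514, 0.3876, 0.2545]
tool_rot: [-0.304, 0.908, 0.091, 0.272]
ft_force: [0.2, 0.3, -1.5]
grip_width: 0.0119
grasp_force: 59.7
```

```bash
python3 -c "from h import *;st()"
```

```text
t 5.57 q [ 0.646  0.112 -0.269  0.609 -0.001 -0.   ] p [0.514  0.3876 0.2545] x [-0.667 -0.504 -0.549] z [ 0.439  0.33  -0.836] yawx -143.0 F [ 0.2  0.3 -1.5] w 0.0119 gf 59.7
```

send_rows(steps="-1 0 0 0 0.073 -0.097 0;-1 0 0 0 0.073 -0.097 0;-1 0 0 0 0.073 -0.097 0;-1 0 0 0 0.073 -0.097 0;-1 0 0 0 0.073 -0.097 0")

```text
clock: 5.98
eef_pos: [0.5163, 0.3891, 0.2515]
tool_rot: [-0.274, 0.82, 0.159, 0.477]
ft_force: [-0.0, 1.3, -1.1]
grip_width: 0.012
grasp_force: 59.7
```

```bash
python3 - <<'E'
from h import *
st()
from workcell import *
a=camera("scene");b=camera("side")
f=lambda i:cv2.resize(i,(400,400))
cv2.imwrite("pics/s2.png",np.hstack([f(a["frame"][60:220,340:500,::-1]),f(b["frame"][170:330,250:410,::-1])]))
E
```

```text
t 5.98 q [ 0.646  0.046 -0.778 -0.307 -0.001 -0.   ] p [0.5163 0.3891 0.2515] x [-0.395 -0.298 -0.869] z [ 0.694  0.523 -0.495] yawx -142.9 F [-0.   1.3 -1.1] w 0.012 gf 59.7
```

View pics/s2.png

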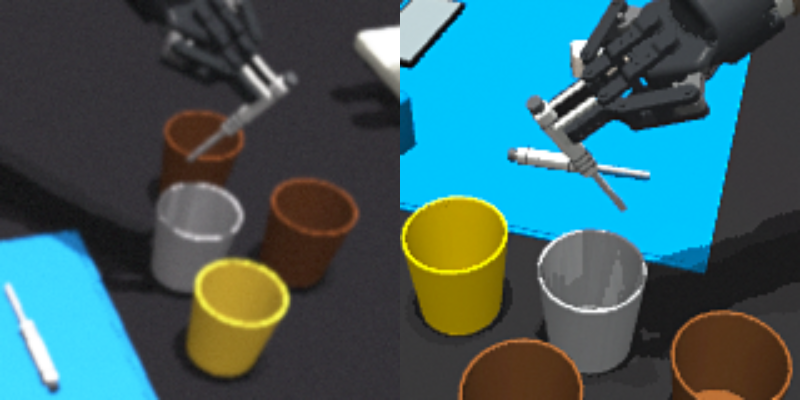

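Both views (scene left, side right) show the driver still gripped with its blade pointing down and inward over the cup. It needs a little more tilt.

send_rows(steps="-1 -0.003 0 0 0.042 -0.056 0;-1 -0.003 -0.001 0 0.042 -0.056 0;-1 0 0 0 0 0 0;-1 0 0 -0.01 0 0 0;-1 0 0 0 0 0 0")

```text
clock: 6.5
eef_pos: [0.5118, 0.3893, 0.2384]
tool_rot: [-0.264, 0.787, 0.176, 0.529]
ft_force: [0.3, 0.9, 0.2]
grip_width: 0.0119
grasp_force: 59.7
```

```bash
python3 - <<'E'
from h import *
o,M=st()
p=np.array(o["eef_pos"])-.003*M[:,2];tip=p+.116*M[:,0];print("tip",tip.round(3),"at rim",(p+M[:,0]*(p[2]-.09-.1)/-M[2,0]).round(3))
E
```

```text
t 6.5 q [ 0.654  0.141 -0.917 -0.67  -0.009  0.002] p [0.5118 0.3893 0.2384] x [-0.302 -0.229 -0.925] z [ 0.739  0.556 -0.379] yawx -142.8 F [0.3 0.9 0.2] w 0.0119 gf 59.7
tip [0.475 0.361 0.132] at rim [0.493 0.375 0.19 ]
```

send_rows(steps="-1 0 0 -0.025 0 0 0;-1 0 0 -0.025 0 0 0;-1 0 0 -0.025 0 0 0;-1 0 0 -0.02 0 0 0;-1 0 0 -0.01 0 0 0")

```text
clock: 6.92
eef_pos: [0.5124, 0.3896, 0.1322]
tool_rot: [-0.264, 0.787, 0.176, 0.529]
ft_force: [-0.6, 0.4, -0.6]
grip_width: 0.0123
grasp_force: 59.7
```

```bash
python3 - <<'E'
from h import *
o,M=st()
p=np.array(o["eef_pos"])-.003*M[:,2];tip=p+.116*M[:,0];print("tip",tip.round(3))
E
```

```text
t 6.92 q [ 0.654  0.493 -1.008 -1.114 -0.009  0.002] p [0.5124 0.3896 0.1322] x [-0.301 -0.228 -0.926] z [ 0.74   0.557 -0.378] yawx -142.8 F [-0.6  0.4 -0.6] w 0.0123 gf 59.7
tip [0.475 0.361 0.026]
```

send_rows(steps="0 0 0 0 0 0 0;0 0 0 0 0 0 0;0 0 0 0 0 0 0;0 0 0 0 0 0 0;0 0 0 0 0 0 0")

```text
clock: 7.33
eef_pos: [0.512, 0.3895, 0.1372]
tool_rot: [-0.263, 0.785, 0.177, 0.532]
ft_force: [0.3, -0.3, -0.3]
grip_width: 0.0428
grasp_force: 0.0
```

send_rows(steps="0 -0.01 -0.007 0.005 0 0 0;0 -0.015 -0.011 0.014 0 0 0;0 -0.015 -0.011 0.02 0 0 0;0 -0.015 -0.011 0.03 0 0 0;0 -0.01 -0.01 0.035 0 0 0")

```text
clock: 7.75
eef_pos: [0.452, 0.3436, 0.2423]
tool_rot: [-0.264, 0.789, 0.176, 0.526]
ft_force: [0.4, -0.4, 0.2]
grip_width: 0.0426
grasp_force: 0.0
```

```bash
python3 - <<'E'
from h import *
st()
from workcell import *
a=camera("scene");b=camera("side")
f=lambda i:cv2.resize(i,(400,400))
cv2.imwrite("pics/s3.png",np.hstack([f(a["frame"][60:220,340:500,::-1]),f(b["frame"][170:330,250:410,::-1])]))
E
```

```text
t 7.75 q [ 0.655 -0.014 -1.066 -0.657 -0.008  0.002] p [0.452  0.3436 0.2423] x [-0.306 -0.232 -0.923] z [ 0.737  0.555 -0.385] yawx -142.8 F [ 0.4 -0.4  0.2] w 0.0426 gf 0.0
```

View pics/s3.png

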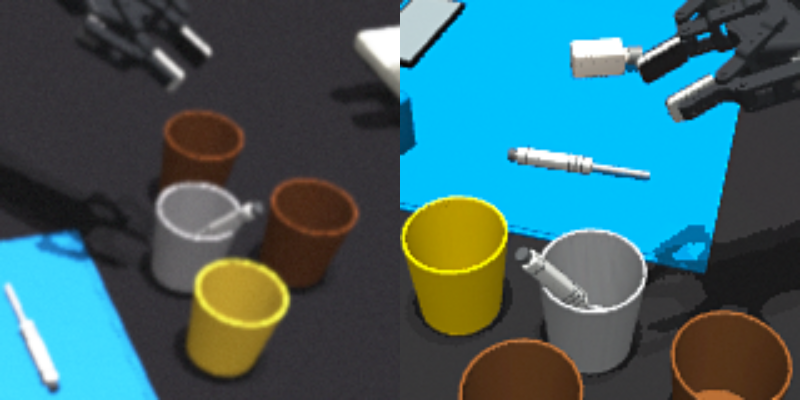

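Driver 1 is in the steel cup with its blade down, leaning outward over the rim. Next is driver 2.

send_rows(steps="0.3 0.007 -0.009 0 -0.071 0.094 0;0.5 0.007 -0.009 0 -0.071 0.094 0;0.6 0.007 -0.009 0 -0.071 0.094 0;0.6 0.007 -0.009 0 -0.071 0.094 0;0.6 0.007 -0.009 0 -0.071 0.094 0")

```text
clock: 8.27
eef_pos: [0.482, 0.3148, 0.2399]
tool_rot: [-0.296, 0.88, 0.116, 0.353]
ft_force: [0.3, 0.3, -1.0]
grip_width: 0.0685
grasp_force: 0.0
```

send_rows(steps="0.6 0.007 -0.009 0 -0.071 0.094 0;0.6 0.007 -0.009 0 -0.071 0.094 0;0.6 0.007 -0.009 0 -0.071 0.094 0;0.6 0.007 -0.009 0 -0.071 0.094 0;0.6 0.007 -0.009 0 -0.071 0.094 0")

```text
clock: 8.68
eef_pos: [0.5178, 0.272, 0.2406]
tool_rot: [-0.318, 0.943, 0.028, 0.091]
ft_force: [1.6, 1.2, 0.5]
grip_width: 0.0682
grasp_force: 0.0
```

send_rows(steps="0.6 0.014 -0.017 -0.02 0 0 -0.119;0.6 0.014 -0.017 -0.02 0 0 -0.119;0.6 0.014 -0.017 -0.02 0 0 -0.119;0.6 0.014 -0.017 -0.02 0 0 -0.119;0.6 0.014 -0.017 -0.02 0 0 -0.119")

```text
clock: 9.1
eef_pos: [0.5877, 0.1867, 0.1375]
tool_rot: [-0.025, 0.995, -0.0, 0.097]
ft_force: [-0.6, 0.1, 0.5]
grip_width: 0.0681
grasp_force: 0.0
```

```bash
python3 -c "from h import *;st()"
```

```text
t 9.1 q [ 0.337  0.387 -0.062  0.938 -0.059  0.282] p [0.5877 0.1867 0.1375] x [-0.98  -0.049 -0.192] z [ 0.192  0.005 -0.981] yawx -177.1 F [-0.6  0.1  0.5] w 0.0681 gf 0.0
```

send_rows(steps="0.6 0.003 -0.01 -0.02 -0.003 0.097 0;0.6 0.002 -0.009 -0.03 -0.002 0.097 0;0.6 0 0 -0.02 0 0 0;0.6 0 0 -0.01 0 0 0;0.6 0 0 0 0 0 0")

```text
clock: 9.52
eef_pos: [0.59, 0.1676, 0.0548]
tool_rot: [-0.027, 1.0, -0.0, -0.004]
ft_force: [-1.4, 0.6, 0.2]
grip_width: 0.068
grasp_force: 0.0
```

```bash
python3 -c "from h import *;st()"
```

```text
t 9.52 q [2.760e-01 5.900e-01 6.000e-02 1.048e+00 1.000e-03 2.220e-01] p [0.59   0.1676 0.0548] x [-0.998 -0.055  0.007] z [-0.007 -0.001 -1.   ] yawx -176.9 F [-1.4  0.6  0.2] w 0.068 gf 0.0
```

send_rows(steps="0.6 0.001 0 -0.025 0 0 0;0.6 0 0 -0.015 0 0 0;0.6 0 0 -0.006 0 0 0;-1 0 0 0 0 0 0;-1 0 0 0 0 0 0")

```text
clock: 9.93
eef_pos: [0.5937, 0.1691, 0.0144]
tool_rot: [-0.028, 1.0, 0.001, 0.001]
ft_force: [0.5, 0.7, -0.4]
grip_width: 0.0451
grasp_force: 0.0
```

send_rows(steps="-1 0 0 0 0 0 0;-1 0 0 0 0 0 0;-1 0 0 0 0 0 0;-1 0 0 0 0 0 0;-1 0 0 0 0 0 0")

```text
clock: 10.35
eef_pos: [0.5943, 0.1689, 0.0144]
tool_rot: [-0.028, 1.0, 0.001, 0.001]
ft_force: [-2.1, -0.3, 6.9]
grip_width: 0.011
grasp_force: 58.7
```

send_rows(steps="-1 0 0 0.01 0 0 0;-1 0 0 0.03 0 0 0;-1 0 0 0.04 0 0 0;-1 -0.004 0.005 0.02 0 0 0.04;-1 -0.008 0.017 0.02 0 0 0.05")

```text
clock: 10.77
eef_pos: [0.5828, 0.1889, 0.1355]
tool_rot: [-0.072, 0.997, 0.0, 0.001]
ft_force: [0.5, 0.2, -1.0]
grip_width: 0.0112
grasp_force: 58.7
```

send_rows(steps="-1 -0.008 0.02 0.02 0 0 0.056;-1 -0.008 0.02 0.02 0 0 0.056;-1 -0.008 0.02 0.02 0 0 0.056;-1 -0.008 0.02 0.015 0 0 0.056;-1 -0.008 0.02 0.015 0 0 0.056")

```text
clock: 11.18
eef_pos: [0.5408, 0.2913, 0.2244]
tool_rot: [-0.212, 0.977, 0.0, 0.0]
ft_force: [1.0, -0.4, -0.2]
grip_width: 0.011
grasp_force: 58.7
```

send_rows(steps="-1 -0.008 0.02 0.015 0 0 0.056;-1 -0.008 0.02 0.013 0 0 0.056;-1 -0.008 0.02 0 0 0 0.056;-1 -0.008 0.02 0 0 0 0.056;-1 -0.006 0.018 0 0 0 0")

```text
clock: 11.6
eef_pos: [0.5024, 0.3896, 0.2515]
tool_rot: [-0.32, 0.947, 0.0, -0.0]
ft_force: [-0.1, 0.2, -0.9]
grip_width: 0.0113
grasp_force: 58.7
```

```bash
python3 -c "from h import *;st()"
```

```text
t 11.6 q [6.590e-01 5.190e-01 4.660e-01 1.518e+00 1.000e-03 8.000e-03] p [0.5024 0.3896 0.2515] x [-0.795 -0.606  0.   ] z [-0.001  0.    -1.   ] yawx -142.7 F [-0.1  0.2 -0.9] w 0.0113 gf 58.7
```

send_rows(steps="-1 0 -0.004 0 0.073 -0.097 0;-1 0 -0.004 0 0.073 -0.097 0;-1 0 -0.004 0 0.073 -0.097 0;-1 0 -0.004 0 0.073 -0.097 0;-1 0.002 -0.004 0 0.073 -0.097 0")

```text
clock: 12.02
eef_pos: [0.5049, 0.3695, 0.2516]
tool_rot: [-0.306, 0.908, 0.091, 0.273]
ft_force: [0.4, 0.4, -1.5]
grip_width: 0.0111
grasp_force: 58.7
```

send_rows(steps="-1 0 0 0 0.073 -0.097 0;-1 0 0 0 0.073 -0.097 0;-1 0 0 0 0.073 -0.097 0;-1 0 0 0 0.073 -0.097 0;-1 0 0 0 0.073 -0.097 0")

```text
clock: 12.43
eef_pos: [0.5076, 0.3711, 0.2485]
tool_rot: [-0.276, 0.819, 0.159, 0.478]
ft_force: [1.4, 0.3, -2.3]
grip_width: 0.0112
grasp_force: 58.7
```

send_rows(steps="-1 0 0 0 0.04 -0.053 0;-1 0 0 0 0.04 -0.053 0;-1 0 0 0 0 0 0;-1 0 0 0 0 0 0;-1 0 0 0 0 0 0")

```text
clock: 12.85
eef_pos: [0.5091, 0.3723, 0.2477]
tool_rot: [-0.265, 0.787, 0.176, 0.529]
ft_force: [0.1, 0.0, -1.0]
grip_width: 0.0113
grasp_force: 58.7
```

```bash
python3 - <<'E'
from h import *
o,M=st()
p=np.array(o["eef_pos"])+.003*M[:,2];tip=p+.119*M[:,0];print("tip",tip.round(3))
from workcell import *
a=camera("scene");b=camera("side")
f=lambda i:cv2.resize(i,(400,400))
cv2.imwrite("pics/s4.png",np.hstack([f(a["frame"][60:220,340:500,::-1]),f(b["frame"][170:330,250:410,::-1])]))
E
```

```text
t 12.85 q [ 0.62   0.094 -0.932 -0.636  0.024 -0.013] p [0.5091 0.3723 0.2477] x [-0.301 -0.231 -0.925] z [ 0.739  0.557 -0.379] yawx -142.5 F [ 0.1  0.  -1. ] w 0.0113 gf 58.7
tip [0.476 0.347 0.136]
```

View pics/s4.png

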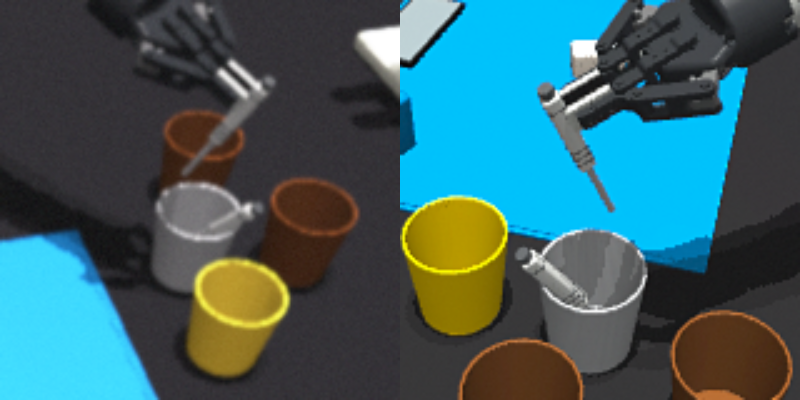

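Driver 2 is held with its blade down over the free side of the cup, and driver 1 is still settled in it. I insert and release.

send_rows(steps="-1 0.001 0.002 -0.025 0 0 0;-1 0.001 0.002 -0.025 0 0 0;-1 0 0 -0.025 0 0 0;-1 0 0 -0.02 0 0 0;-1 0 0 -0.012 0 0 0")

```text
clock: 13.37
eef_pos: [0.5111, 0.3764, 0.1387]
tool_rot: [-0.265, 0.787, 0.176, 0.528]
ft_force: [0.1, 0.2, -1.3]
grip_width: 0.0111
grasp_force: 58.7
```

send_rows(steps="0 0 0 0 0 0 0;0 0 0 0 0 0 0;0 0 0 0 0 0 0;0 0 0 0 0 0 0;0 0 0 0 0 0 0")

```text
clock: 13.78
eef_pos: [0.5113, 0.3765, 0.1425]
tool_rot: [-0.264, 0.786, 0.177, 0.53]
ft_force: [1.1, -0.5, -0.3]
grip_width: 0.0431
grasp_force: 0.0
```

send_rows(steps="0 -0.01 -0.007 0.005 0 0 0;0 -0.015 -0.011 0.014 0 0 0;0 -0.015 -0.011 0.02 0 0 0;0 -0.015 -0.011 0.03 0 0 0;0 -0.01 -0.01 0.035 0 0 0")

```text
clock: 14.2
eef_pos: [0.453, 0.3316, 0.2485]
tool_rot: [-0.266, 0.79, 0.175, 0.524]
ft_force: [1.3, -0.2, 0.5]
grip_width: 0.0427
grasp_force: 0.0
```

```bash
python3 - <<'E'
from h import *
o,M=st()
from workcell import *
a=camera("scene");b=camera("side")
f=lambda i:cv2.resize(i,(400,400))
cv2.imwrite("pics/s5.png",np.hstack([f(a["frame"][60:220,340:500,::-1]),f(b["frame"][170:330,250:410,::-1])]))
P=cloud(a)[190:225,270:304];t=(P[...,2]>.033);print(P[t].mean(0),cv2.minAreaRect((P[t][:,:2]*1000).astype(np.float32)))
E
```

```text
t 14.2 q [ 0.617 -0.055 -1.063 -0.606  0.027 -0.015] p [0.453  0.3316 0.2485] x [-0.31  -0.238 -0.921] z [ 0.735  0.555 -0.391] yawx -142.5 F [ 1.3 -0.2  0.5] w 0.0427 gf 0.0
[ 0.59655523 -0.01236875  0.05951527] ((864.4576416015625, -33.622154235839844), (52.05279541015625, 642.17919921875), 85.4908218383789)
```

View pics/s5.png

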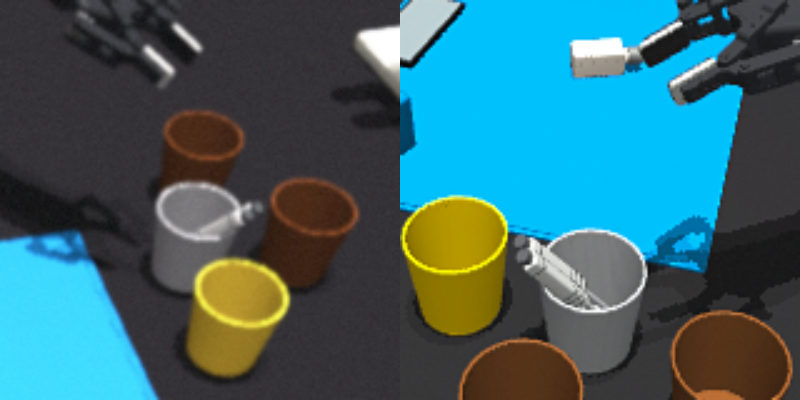

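Both drivers stand in the steel cup with their blades down, and the flask is undisturbed. Now the flask.

send_rows(steps="0.3 0.005 -0.01 0 -0.071 0.094 0;0.6 0.005 -0.01 0 -0.071 0.094 0;1 0.005 -0.01 0 -0.071 0.094 0;1 0.005 -0.01 0 -0.071 0.094 0;1 0.005 -0.01 0 -0.071 0.094 0")

```text
clock: 14.72
eef_pos: [0.4763, 0.2984, 0.2465]
tool_rot: [-0.298, 0.882, 0.114, 0.347]
ft_force: [1.5, 1.0, 0.3]
grip_width: 0.0854
grasp_force: 0.0
```

send_rows(steps="1 0.005 -0.01 0 -0.071 0.094 0;1 0.005 -0.01 0 -0.071 0.094 0;1 0.005 -0.01 0 -0.071 0.094 0;1 0.005 -0.01 0 -0.071 0.094 0;1 0.005 -0.01 0 -0.071 0.094 0")

```text
clock: 15.13
eef_pos: [0.5026, 0.2501, 0.2471]
tool_rot: [-0.319, 0.944, 0.025, 0.082]
ft_force: [0.9, 0.4, -0.8]
grip_width: 0.0852
grasp_force: 0.0
```

```bash
python3 -c "from h import *;st()"
```

```text
t 15.13 q [ 0.445  0.223  0.009  1.187  0.03  -0.204] p [0.5026 0.2501 0.2471] x [-0.783 -0.598 -0.17 ] z [ 0.138  0.099 -0.985] yawx -142.6 F [ 0.9  0.4 -0.8] w 0.0852 gf 0.0
```

send_rows(steps="1 0 0 0 -0.05 0.069 0;1 0 0 0 -0.05 0.069 0;1 0.0023 -0.0094 -0.0035 0 0 -0.1219;1 0.0023 -0.0094 -0.0035 0 0 -0.1219;1 0.0023 -0.0094 -0.0035 0 0 -0.1219")

```text
clock: 15.55
eef_pos: [0.5096, 0.2225, 0.2333]
tool_rot: [-0.14, 0.99, 0.0, 0.001]
ft_force: [-0.8, -0.8, 0.3]
grip_width: 0.0852
grasp_force: 0.0
```

send_rows(steps="1 0.0023 -0.0094 -0.0035 0 0 -0.1219;1 0.0023 -0.0094 -0.0035 0 0 -0.1219;1 0.0023 -0.0094 -0.0035 0 0 -0.1219;1 0.0023 -0.0094 -0.0035 0 0 -0.1219;1 0.0023 -0.0094 -0.0035 0 0 -0.1219")

```text
clock: 15.97
eef_pos: [0.5206, 0.1749, 0.2167]
tool_rot: [0.164, 0.986, 0.0, 0.001]
ft_force: [-0.2, -0.0, 1.1]
grip_width: 0.0858
grasp_force: 0.0
```

send_rows(steps="1 0.0023 -0.0094 -0.0035 0 0 -0.1219;1 0.0023 -0.0094 -0.0035 0 0 -0.1219;1 0.0023 -0.0094 -0.0035 0 0 -0.1219;1 0.0023 -0.0094 -0.0035 0 0 -0.1219;1 0.0023 -0.0094 -0.0035 0 0 -0.1219")

```text
clock: 16.38
eef_pos: [0.5322, 0.1279, 0.1993]
tool_rot: [0.452, 0.892, 0.0, 0.001]
ft_force: [0.7, 0.0, -0.8]
grip_width: 0.0854
grasp_force: 0.0
```

send_rows(steps="1 0.0023 -0.0094 -0.0035 0 0 -0.1219;1 0.0023 -0.0094 -0.0035 0 0 -0.1219;1 0.0023 -0.0094 -0.0035 0 0 -0.1219;1 0.0023 -0.0094 -0.0035 0 0 -0.1219;1 0.0023 -0.0094 -0.0035 0 0 -0.1219")

```text
clock: 16.8
eef_pos: [0.5437, 0.0808, 0.1818]
tool_rot: [0.699, 0.715, 0.0, 0.001]
ft_force: [0.1, 0.7, 0.5]
grip_width: 0.0852
grasp_force: 0.0
```

send_rows(steps="1 0.0023 -0.0094 -0.0035 0 0 -0.1219;1 0.0023 -0.0094 -0.0035 0 0 -0.1219;1 0.0023 -0.0094 -0.0035 0 0 -0.1219;1 0.0023 -0.0094 -0.0035 0 0 -0.1219;1 0.0023 -0.0094 -0.0035 0 0 -0.1219")

```text
clock: 17.22
eef_pos: [0.5552, 0.0338, 0.1643]
tool_rot: [0.881, 0.472, 0.0, 0.001]
ft_force: [-0.1, -0.1, 0.7]
grip_width: 0.0858
grasp_force: 0.0
```

send_rows(steps="1 0.0023 -0.0094 -0.0035 0 0 -0.1219;1 0.0023 -0.0094 -0.0035 0 0 -0.1219;1 0.0023 -0.0094 -0.0035 0 0 -0.1219;1 0.0023 -0.0094 -0.0035 0 0 -0.1219;1 0.0023 -0.0094 -0.0035 0 0 -0.1219")

```text
clock: 17.63
eef_pos: [0.5667, -0.0132, 0.1468]
tool_rot: [0.983, 0.186, -0.0, 0.0]
ft_force: [-0.6, -0.1, -0.4]
grip_width: 0.0852
grasp_force: 0.0
```

```bash
python3 -c "from h import *;st()"
```

```text
t 17.63 q [-2.300e-02  4.200e-01  3.500e-02  1.186e+00 -1.000e-03  2.744e+00] p [ 0.5667 -0.0132  0.1468] x [ 0.931  0.366 -0.   ] z [ 0.    -0.001 -1.   ] yawx 21.5 F [-0.6 -0.1 -0.4] w 0.0852 gf 0.0
```

send_rows(steps="1 0 0 -0.01 0.039 -0.097 0;1 0 0 -0.01 0.039 -0.097 0;1 0 0 -0.01 0.039 -0.097 0;1 0 0 -0.01 0.039 -0.097 0;1 0 0 -0.01 0.039 -0.097 0")

```text
clock: 18.05
eef_pos: [0.5667, -0.0129, 0.0984]
tool_rot: [0.948, 0.183, 0.255, -0.048]
ft_force: [0.8, -1.4, -1.3]
grip_width: 0.0851
grasp_force: 0.0
```

```bash
python3 -c "from h import *;st()"
```

```text
t 18.05 q [-0.161  0.211 -0.576  0.322  0.261  2.661] p [ 0.5667 -0.0129  0.0984] x [0.803 0.322 0.502] z [ 0.467  0.185 -0.865] yawx 21.9 F [ 0.8 -1.4 -1.3] w 0.0851 gf 0.0
```

send_rows(steps="1 0 0 -0.03 0 0 0;1 0 0 -0.03 0 0 0;1 0 0 -0.018 0 0 0;1 0 0 -0.008 0 0 0;1 0 0 0 0 0 0")

```text
clock: 18.47
eef_pos: [0.5648, -0.0126, 0.009]
tool_rot: [0.95, 0.183, 0.25, -0.049]
ft_force: [-0.0, 0.7, 0.5]
grip_width: 0.0856
grasp_force: 0.0
```

send_rows(steps="-1 0 0 0 0 0 0;-1 0 0 0 0 0 0;-1 0 0 0 0 0 0;-1 0 0 0 0 0 0;-1 0 0 0 0 0 0")

```text
clock: 18.88
eef_pos: [0.5676, -0.0129, 0.0126]
tool_rot: [0.949, 0.183, 0.253, -0.048]
ft_force: [-2.6, -0.8, 5.9]
grip_width: 0.0331
grasp_force: 60.7
```

send_rows(steps="-1 0 0 0 0 0 0;-1 0 0 0 0 0 0;-1 0 0 0.01 0 0 0;-1 0 0 0.03 0 0 0;-1 0 0 0.03 0 0 0")

```text
clock: 19.3
eef_pos: [0.5641, -0.0124, 0.0797]
tool_rot: [0.95, 0.183, 0.249, -0.05]
ft_force: [0.9, -0.5, -0.9]
grip_width: 0.033
grasp_force: 60.0
```

```bash
python3 - <<'E'
from h import *
o,M=st()
from workcell import *
a=camera("scene");b=camera("side")
f=lambda i:cv2.resize(i,(400,400))
cv2.imwrite("pics/s6.png",np.hstack([f(a["frame"][120:280,210:370,::-1]),f(b["frame"][110:270,250:410,::-1])]))
E
```

```text
t 19.3 q [-0.16   0.242 -0.591  0.289  0.258  2.661] p [ 0.5641 -0.0124  0.0797] x [0.809 0.322 0.491] z [ 0.455  0.185 -0.871] yawx 21.7 F [ 0.9 -0.5 -0.9] w 0.033 gf 60.0
```

View pics/s6.png

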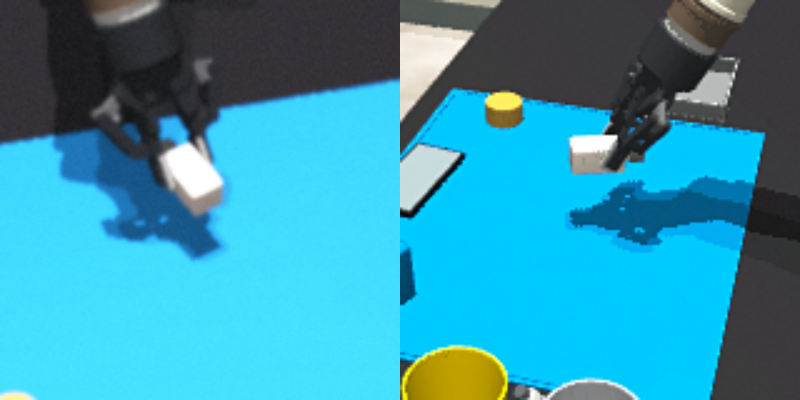

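The flask is gripped level across its body. I lift it, bring the tool vertical, then yaw and carry it to the tray.

send_rows(steps="-1 0 0 0.022 -0.039 0.097 0;-1 0 0 0.022 -0.039 0.097 0;-1 0 0 0.022 -0.039 0.097 0;-1 0 0 0.022 -0.039 0.097 0;-1 0 0 0.022 -0.039 0.097 0")

```text
clock: 19.82
eef_pos: [0.5669, -0.013, 0.18]
tool_rot: [0.982, 0.188, 0.021, -0.004]
ft_force: [1.9, -0.2, -1.1]
grip_width: 0.0332
grasp_force: 59.9
```

send_rows(steps="-1 -0.0015 -0.0178 0.001 0 0 0.1078;-1 -0.0015 -0.0178 0.001 0 0 0.1078;-1 -0.0015 -0.0178 0.001 0 0 0.1078;-1 -0.0015 -0.0178 0.001 0 0 0.1078;-1 -0.0015 -0.0178 0.001 0 0 0.1078")

```text
clock: 20.23
eef_pos: [0.5596, -0.1024, 0.1824]
tool_rot: [0.895, 0.446, 0.02, -0.011]
ft_force: [0.7, -0.7, -0.2]
grip_width: 0.0331
grasp_force: 60.0
```

send_rows(steps="-1 -0.0015 -0.0178 0.001 0 0 0.1078;-1 -0.0015 -0.0178 0.001 0 0 0.1078;-1 -0.0015 -0.0178 0.001 0 0 0.1078;-1 -0.0015 -0.0178 0.001 0 0 0.1078;-1 -0.0015 -0.0178 0.001 0 0 0.1078")

```text
clock: 20.65
eef_pos: [0.552, -0.1916, 0.1874]
tool_rot: [0.744, 0.668, 0.017, -0.017]
ft_force: [0.3, 0.5, -0.9]
grip_width: 0.0329
grasp_force: 60.0
```

send_rows(steps="-1 -0.0015 -0.0178 0.001 0 0 0.1078;-1 -0.0015 -0.0178 0.001 0 0 0.1078;-1 -0.0015 -0.0178 0.001 0 0 0.1078;-1 -0.0015 -0.0178 0.001 0 0 0.1078;-1 -0.0015 -0.0178 0.001 0 0 0.1078")

```text
clock: 21.07
eef_pos: [0.5446, -0.2806, 0.1923]
tool_rot: [0.54, 0.842, 0.012, -0.021]
ft_force: [-0.3, 0.8, -1.1]
grip_width: 0.0335
grasp_force: 60.0
```

send_rows(steps="-1 -0.0015 -0.0178 0.001 0 0 0.1078;-1 -0.0015 -0.0178 0.001 0 0 0.1078;-1 -0.0015 -0.0178 0.001 0 0 0.1078;-1 -0.0015 -0.0178 0.001 0 0 0.1078;-1 -0.0015 -0.0178 0.001 0 0 0.1078")

```text
clock: 21.48
eef_pos: [0.5372, -0.3695, 0.1972]
tool_rot: [0.296, 0.955, 0.007, -0.024]
ft_force: [0.5, -1.3, -0.6]
grip_width: 0.0335
grasp_force: 60.0
```

send_rows(steps="-1 0 0 0 -0.057 -0.082 0;-1 0 0 0 -0.057 -0.082 0;-1 0 0 0 -0.057 -0.082 0;-1 0 0 0 -0.057 -0.082 0;-1 0 0 0 -0.057 -0.082 0")

```text
clock: 21.9
eef_pos: [0.5372, -0.3687, 0.1981]
tool_rot: [0.291, 0.93, -0.068, 0.216]
ft_force: [0.6, -1.4, -1.6]
grip_width: 0.0329
grasp_force: 59.9
```

send_rows(steps="-1 0 0 0 -0.057 -0.082 0;-1 0 0 0 -0.057 -0.082 0;-1 0 0 0 -0.057 -0.082 0;-1 0 0 0 -0.057 -0.082 0;-1 0 0 0 0 0 0")

```text
clock: 22.32
eef_pos: [0.5303, -0.3638, 0.1885]
tool_rot: [0.273, 0.874, -0.121, 0.384]
ft_force: [-2.9, 1.4, -4.9]
grip_width: 0.0326
grasp_force: 60.0
```

```bash
cat >> h.py <<'E'
def flask():
    from scipy.spatial.transform import Rotation as R
    q=[0.949,0.183,0.253,-0.048];q=np.array(q)/np.linalg.norm(q);M0=R.from_quat(q).as_matrix()
    c=np.array([-np.cos(np.radians(21.9)),-np.sin(np.radians(21.9)),0]);b=np.array([.606,.0016,.021])-np.array([.5676,-.0129,.0126])
    o,M=st();T=M@M0.T
    cap=T@c;print("cap dir",cap.round(3),"base",(np.array(o["eef_pos"])+T@b).round(4),"axis err rotvec (to upright)",np.cross(cap,[0,0,1]).round(3))
E
python3 -c "from h import *;flask()"
```

```text
t 22.32 q [-0.597  0.121 -0.655 -0.034 -0.008  0.006] p [ 0.5303 -0.3638  0.1885] x [-0.556  0.385 -0.737] z [ 0.605 -0.422 -0.676] yawx 145.3 F [-2.9  1.4 -4.9] w 0.0326 gf 60.0
cap dir [ 0.182 -0.123  0.976] base [ 0.5166 -0.3533  0.1503] axis err rotvec (to upright) [-0.123 -0.182  0.   ]
```

send_rows(steps="-1 0 0 0 -0.05 -0.075 0;-1 0 0 0 -0.05 -0.075 0;-1 0 0 -0.02 0 0 0;-1 0 0 -0.02 0 0 0;-1 0 0 0 0 0 0")

```text
clock: 22.73
eef_pos: [0.5368, -0.3683, 0.1519]
tool_rot: [0.263, 0.838, -0.142, 0.457]
ft_force: [-1.0, 0.3, -2.4]
grip_width: 0.0333
grasp_force: 60.0
```

```bash
python3 - <<'E'
from h import *
flask()
from workcell import *
a=camera("scene");b=camera("side")
f=lambda i:cv2.resize(i,(400,400))
cv2.imwrite("pics/s7.png",np.hstack([f(a["frame"][130:270,80:220,::-1]),f(b["frame"][60:180,310:430,::-1])]))
E
```

```text
t 22.73 q [-0.598  0.261 -0.843 -0.533 -0.007  0.007] p [ 0.5368 -0.3683  0.1519] x [-0.444  0.31  -0.841] z [ 0.691 -0.479 -0.542] yawx 145.0 F [-1.   0.3 -2.4] w 0.0333 gf 60.0
cap dir [ 0.042 -0.03   0.999] base [ 0.5286 -0.3616  0.1114] axis err rotvec (to upright) [-0.03  -0.042  0.   ]
```

View pics/s7.png

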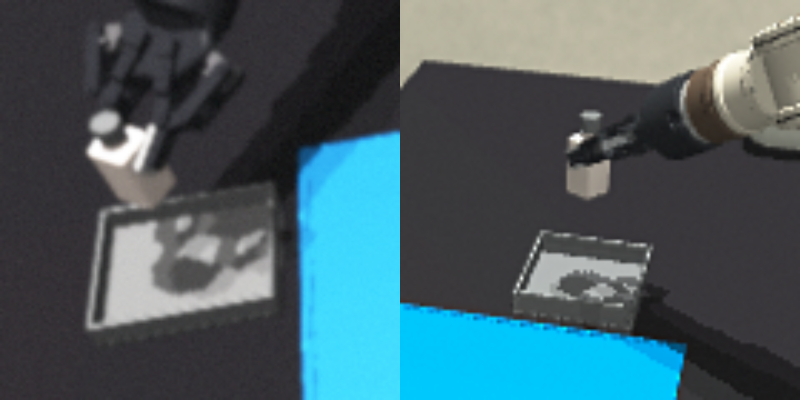

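The flask is nearly upright above the tray, with its cap up. I correct the last tilt and lower it.

send_rows(steps="-1 0 0 -0.02 -0.03 -0.042 0;-1 0 0 -0.02 0 0 0;-1 0 0 -0.02 0 0 0;-1 0 0 -0.015 0 0 0;-1 0 0 -0.01 0 0 0")

```text
clock: 23.25
eef_pos: [0.5399, -0.3704, 0.0749]
tool_rot: [0.259, 0.824, -0.15, 0.481]
ft_force: [0.6, 0.4, -1.5]
grip_width: 0.0331
grasp_force: 60.0
```

send_rows(steps="-1 0 0 -0.006 0 0 0;-1 0 0 0 0 0 0;-1 0 0 0 0 0 0;-1 0 0 0 0 0 0;-1 0 0 0 0 0 0")

```text
clock: 23.67
eef_pos: [0.5391, -0.3699, 0.0707]
tool_rot: [0.258, 0.823, -0.151, 0.482]
ft_force: [0.3, -0.2, -0.2]
grip_width: 0.0333
grasp_force: 60.0
```

```bash
python3 -c "from h import *;flask()"
```

```text
t 23.67 q [-0.598  0.561 -0.932 -0.982 -0.008  0.006] p [ 0.5391 -0.3699  0.0707] x [-0.401  0.28  -0.872] z [ 0.716 -0.497 -0.489] yawx 145.1 F [ 0.3 -0.2 -0.2] w 0.0333 gf 60.0
cap dir [-0.007  0.006  1.   ] base [ 0.533  -0.3646  0.0296] axis err rotvec (to upright) [ 0.006  0.007 -0.   ]
```

send_rows(steps="-1 0 0 -0.008 0 0 0;-1 0 0 -0.006 0 0 0;-1 0 0 -0.003 0 0 0;-1 0 0 -0.002 0 0 0;-1 0 0 0 0 0 0")

```text
clock: 24.08
eef_pos: [0.5381, -0.3692, 0.0494]
tool_rot: [0.259, 0.824, -0.15, 0.481]
ft_force: [0.3, -0.7, -0.9]
grip_width: 0.033
grasp_force: 60.0
```

send_rows(steps="-1 0 0 -0.001 0 0 0;-1 0 0 0 0 0 0;-1 0 0 -0.001 0 0 0;-1 0 0 0 0 0 0;-1 0 0 0 0 0 0")

```text
clock: 24.5
eef_pos: [0.5383, -0.3694, 0.048]
tool_rot: [0.259, 0.824, -0.15, 0.481]
ft_force: [0.1, -0.1, -1.2]
grip_width: 0.033
grasp_force: 60.0
```

send_rows(steps="-1 0 0 -0.001 0 0 0;-1 0 0 0 0 0 0;-1 0 0 -0.001 0 0 0;-1 0 0 0 0 0 0;-1 0 0 0 0 0 0")

```text
clock: 24.92
eef_pos: [0.5382, -0.3693, 0.0458]
tool_rot: [0.259, 0.824, -0.15, 0.481]
ft_force: [-0.1, -0.5, -0.9]
grip_width: 0.0329
grasp_force: 60.0
```

```bash
python3 -c "from h import *;flask()"
```

```text
t 24.92 q [-0.598  0.64  -0.937 -1.062 -0.008  0.006] p [ 0.5382 -0.3693  0.0458] x [-0.403  0.282 -0.871] z [ 0.715 -0.496 -0.492] yawx 145.1 F [-0.1 -0.5 -0.9] w 0.0329 gf 60.0
cap dir [-0.005  0.004  1.   ] base [ 0.5321 -0.364   0.0047] axis err rotvec (to upright) [ 0.004  0.005 -0.   ]
```

Estimated base height is 4.7 mm and there is no contact force yet, so I continue in 1 mm steps.

send_rows(steps="-1 0 0 -0.001 0 0 0;-1 0 0 0 0 0 0;-1 0 0 0 0 0 0;-1 0 0 0 0 0 0;-1 0 0 0 0 0 0")

```text
clock: 25.33
eef_pos: [0.5383, -0.3693, 0.0449]
tool_rot: [0.259, 0.824, -0.15, 0.481]
ft_force: [-0.3, -0.1, -0.4]
grip_width: 0.033
grasp_force: 60.0
```

send_rows(steps="-1 0 0 -0.001 0 0 0;-1 0 0 0 0 0 0;-1 0 0 0 0 0 0;-1 0 0 0 0 0 0;-1 0 0 0 0 0 0")

```text
clock: 25.75
eef_pos: [0.5383, -0.3693, 0.0439]
tool_rot: [0.259, 0.824, -0.15, 0.481]
ft_force: [-1.6, -0.6, -0.9]
grip_width: 0.0331
grasp_force: 60.0
```

send_rows(steps="-1 0 0 -0.001 0 0 0;-1 0 0 0 0 0 0;-1 0 0 0 0 0 0;-1 0 0 0 0 0 0;-1 0 0 0 0 0 0")

```text
clock: 26.17
eef_pos: [0.5384, -0.3694, 0.0431]
tool_rot: [0.259, 0.824, -0.15, 0.481]
ft_force: [-0.3, -0.9, -0.3]
grip_width: 0.033
grasp_force: 60.2
```

send_rows(steps="-1 0 0 -0.001 0 0 0;-1 0 0 0 0 0 0;-1 0 0 0 0 0 0;-1 0 0 0 0 0 0;-1 0 0 0 0 0 0")

```text
clock: 26.58
eef_pos: [0.5388, -0.3697, 0.0431]
tool_rot: [0.258, 0.823, -0.151, 0.482]
ft_force: [-1.1, 0.9, 4.8]
grip_width: 0.0333
grasp_force: 60.6
```

```bash
python3 - <<'E'
from h import *
from workcell import *
flask()
c=camera("side");P=cloud(c)[60:165,310:430];F=c["frame"][60:165,310:430];ok=c["range_z"][60:165,310:430]>0
d=np.linalg.norm(P[...,:2]-[.532,-.364],axis=-1)<.03
hs=cv2.cvtColor(F,cv2.COLOR_RGB2HSV)
q=P[d&ok];print("zmax",np.percentile(q[:,2],[90,97,99.5]).round(4))
w=P[ok&d&(hs[...,2]>130)&(P[...,2]>.01)];print(len(w),w[:,2].min() if len(w) else 0)
E
```

```text
t 26.58 q [-0.598  0.652 -0.937 -1.077 -0.008  0.006] p [ 0.5388 -0.3697  0.0431] x [-0.401  0.28  -0.872] z [ 0.716 -0.497 -0.49 ] yawx 145.1 F [-1.1  0.9  4.8] w 0.0333 gf 60.6
cap dir [-0.007  0.005  1.   ] base [ 0.5327 -0.3644  0.002 ] axis err rotvec (to upright) [ 0.005  0.007 -0.   ]
zmax [0.084  0.0904 0.092 ]
97 0.010091087113472397
```

Contact: 4.8 N upward and the TCP no longer drops. I release and back out along the tool axis.

send_rows(steps="0.1 0 0 0 0 0 0;0.4 0 0 0 0 0 0;0.6 0 0 0 0 0 0;0.6 0 0 0 0 0 0;0.6 0 0 0 0 0 0")

```text
clock: 27.05
eef_pos: [0.5381, -0.3692, 0.0415]
tool_rot: [0.259, 0.824, -0.15, 0.481]
ft_force: [0.2, 0.5, 0.1]
grip_width: 0.0687
grasp_force: 0.0
```

send_rows(steps="0.6 -0.007 0.005 0.005 0 0 0;0.6 -0.014 0.01 0.01 0 0 0;0.6 -0.02 0.014 0.014 0 0 0;0.6 -0.02 0.014 0.02 0 0 0;0.6 -0.01 0.01 0.025 0 0 0")

```text
clock: 27.47
eef_pos: [0.4782, -0.3239, 0.1191]
tool_rot: [0.26, 0.827, -0.149, 0.476]
ft_force: [1.1, -0.2, 0.4]
grip_width: 0.0685
grasp_force: 0.0
```

```bash
python3 - <<'E'
from h import *
from workcell import *
st()
a=camera("scene");b=camera("side")
f=lambda i:cv2.resize(i,(400,300))
cv2.imwrite("pics/s8.png",np.vstack([np.hstack([f(a["frame"][150:270,80:240,::-1]),f(b["frame"][60:180,310:470,::-1])]),np.hstack([f(a["frame"][...,::-1]),f(b["frame"][...,::-1])])]))
E
```

```text
t 27.47 q [-0.585  0.326 -1.087 -0.886 -0.019  0.012] p [ 0.4782 -0.3239  0.1191] x [-0.412  0.288 -0.864] z [ 0.71  -0.493 -0.503] yawx 145.0 F [ 1.1 -0.2  0.4] w 0.0685 gf 0.0
```

View pics/s8.png

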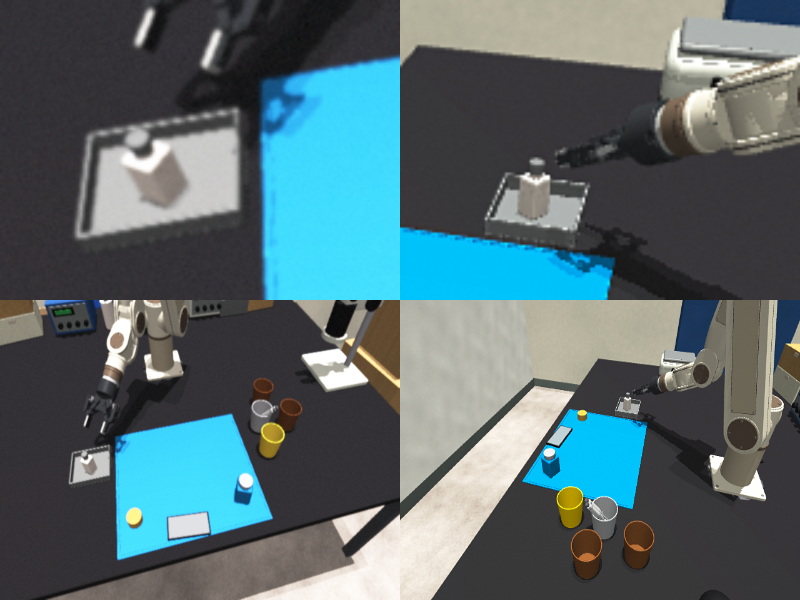

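The flask stands upright in the tray, at (150,170) in the top-left panel. Both drivers are in the steel cup and the bystanders have not moved. I back off a little and hand in.

send_rows(steps="0.6 0 0.005 0.02 0 0 0;0.6 0 0.005 0.02 0 0 0;0.6 0 0 0.01 0 0 0;0.6 0 0 0 0 0 0;0.6 0 0 0 0 0 0")

```text
clock: 27.98
eef_pos: [0.4784, -0.3137, 0.1697]
tool_rot: [0.259, 0.826, -0.149, 0.477]
ft_force: [-0.3, -0.4, 0.2]
grip_width: 0.0681
grasp_force: 0.0
```

```bash
python3 -c "
from workcell import *
print(job_done())"
```

```text
the job is handed in; nothing more can be done
None
```

Job handed in at about 28 s: both screwdrivers are in the steel cup blade down, the flask was set down gently and stands upright in the grey tray, and the phone, pump and tin were not moved.

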